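# Release the eccentric lock and run the bottle carriage home

### The arm

A 6-joint arm with a two-finger parallel gripper is mounted at the origin on the work surface. World frame = base frame: x ahead of the robot, y to its left, z up, the work surface at z = 0. Lengths are in m, angles in rad, forces in N, time in s.
With the tool pointing down it reaches from about 0.3 to 0.75 m from the base axis. Payload 8.5 kg.
Tool frame: the origin (TCP) lies between the finger pads; the fingertips stand 17 mm ahead of it and the grasp point (between the pads) lies 2 mm behind it; z points along the fingers, y is the direction in which the jaws open and shut (so a half turn about z gives the same grasp; the last joint's range is limited). The gripper opens to 85 mm and grips with 20 to 120 N. Pads are 22 mm wide; open, the fingers measure 114 mm over their backs; the gripper's body (76 mm by 85 mm) begins 54 mm behind the grasp point. The pads swing forward as they close: fully open they stand 13 mm farther back than shut.
Start: joints at [1.003, 0.381, 1.297, -0, 1.464, -0.215], TCP at [0.19, 0.516, 0.212] pointing down, gripper open.
Joint ranges: [-3.11, 3.11], [-0.89, 2.33], [0.22, 2.48], [-1.42, 4.56], [0.17, 2.85], [-2.88, 2.88]. Speed limits (rad/s): [2.39, 2.39, 3.14, 3.14, 3.14, 3.14].

### API

Orientations are given as a unit quaternion [w, x, y, z].
In Python, from rig import sensors, get_image, ticket, look_for gives the robot as it stands.
- The arm moves only by the shell command python3 -m crank 'ROWS' [OPENING] [FORCE]. ROWS is JSON, a list of rows, each an object of numbers: "dx", "dy", "dz": the shift along the tool's x, y, z in mm; "roll": the turn about the tool's z in rad. A call has 1 to 5 rows; each row shifts and turns the commanded pose from where the row before left it, along the tool's axes as they then stand; what a row does not reach is not made up. A row lasts 1/12 s, in which the tool goes at most 41.7 mm and 7.16 degrees, less where a joint would pass 70% of its speed; a pose out of reach is approached as far as the arm can. A call with a gripper value outside its range is refused whole. OPENING is the opening, from -1 (shut) to 1 (fully open), so that 0 is half open, set as the call begins (- or left out, the last holds). The fingers move at their own pace and stop on an object; FORCE is the grip in N (left out, the last holds). Time passes only in rows, so rows that do not move let the fingers close. It gives the time, the measured TCP pose, the force and the opening at its end, in the units of the state.
- sensors.state(): the state, without advancing time (a new reading comes with each control period).
- get_image(name): name is "scene" or "top"; returns a dict with "img" (384x512x3 uint8, red, green, blue), "K" (3x3 intrinsics, pixels), "D" ([k1, k2, p1, p2, k3] as OpenCV has them; the pictures are not rectified), "R" (3x3) and "t" (3): a world point X has camera coordinates R X + t. Camera axes: x right, y down, z forward; pixel columns grow to the right and rows downward; lengths in m; the calibration is good to about 2 mm. A picture is of the moment at which its call begins. There is no depth.
- ticket.finish_job(): hands the job in, once; it reports no verdict.
Trained networks look in a picture, given as the dict that the camera call returned (one of the last four; its "shot" number tells which), for a name from the list of things; names that differ only in an ending like _2 or _b are one class to them, and where a whole thing is asked for, a point or a joint stands for the part that bears it (a point fixed in the world has none). Each returns a list of dicts, best first, with "confidence" (0 to 1); they miss things now and then, are a little off and sometimes report something else, mostly with a low value. They report only what shows in the picture. A call takes as long as a camera call. They do not tell look-alikes from the thing itself.
- look_for(query, picture): "centre" ([x, y, z] in m, in the coordinates of the camera as it stood for that picture, good to about 4 mm: the middle of the surface that is visible of it).
The state is a dict: "t": time; "joint_pos": joint angles; "qd": joint speeds; "joint_efforts": joint torques, N m; "eef_pos": TCP position; "eef_rot": TCP orientation; "wrist_force": force on the tool from outside, world axes, zero at the start; "wrist_torque": the same for the moment, N m; "grip_width": finger opening in m.
Only numpy, scipy, OpenCV 4.12 (cv2) and the standard library are available. Lean on these libraries where they do the work, as an engineer would, in place of code of your own. Each camera call takes 0.05 s, during which the arm holds its last target.

### The job

On the bottle reader, push the lever of the eccentric cam clockwise round until the cam's low side faces the carriage; only then push the carriage forward, fully home against its stop, so that the sample jar stands between the two optical heads. Work with the fingertips only: do not touch or lift the sample jar, and leave the bottles and the beaker where they stand.

Things in the scene. Friction and masses are not known exactly. Their poses are not given: they have to be found in the camera images.
- reader: The fixed bottle reader: aluminium base plate 270 x 150 x 12 mm bolted to the bench. Its origin lies on the bench; the plate spans x -170 to +100 mm and y -75 to +75 mm of its own axes. Own +x is forward, the way the carriage slides (across the bench, roughly to the robot's left). Cam axis at x = +55 mm, y = 0. Two grey optical heads, 34 x 24 mm, 80 mm tall over the bench, stand at x = -35 mm, y = +60 and -60 mm. The carriage runs between them.
- cam_axis (a point): Point on the vertical pivot of the cam, 62 mm above the bench (the cam's hub ends 52 mm above the bench). The cam is a plain steel disc of 36 mm radius, its centre 20 mm off the pivot, 14 to 32 mm above the bench. A flat lever, 14 mm wide, top 44 mm above the bench, runs from the pivot to the lever post, 85 mm away.
- lever_post (a point): Centre of the top of the upright black post at the end of the cam's lever: 16 mm across, its top 100 mm above the bench, free to be pushed from any side from 44 mm upwards. It travels on a circle of 85 mm radius about the cam's pivot; turning takes about 4 N there, and it stays where it is left.
- cam (a joint): Cam angle in rad, growing anticlockwise seen from above. 0: the low point (thin side, 16 mm from pivot to rim) faces the carriage's nose, and the lever points 75 degrees clockwise from the reader's +x. About 3.1 would be the high point. It starts between 2.0 and 2.7 and must go clockwise down to 0; a stop ends its travel at -0.2. The carriage can reach home only if the cam is within about 0.4 of 0.
- carriage (a joint): Carriage travel in m: 0 is back, where it starts; 0.040 is home against its end stop. It moves along the reader's +x and takes about 3 N (more in quick motion); its nose roller runs into the cam before home unless the cam is low.
- push_face (a point): Centre line of the carriage's upright rear plate, on the plate's rear face, 60 mm above the bench; moves with the carriage. The plate is 64 mm wide (along the reader's y), 8 mm thick and reaches from 28 to 85 mm above the bench; its rear face looks to the reader's -x and is pushed towards +x. Behind it is free space over the base plate and bench.
- nest (a point): Middle of the floor of the round black nest on the carriage, 28 mm above the bench; 70 mm ahead of the push face. The nest's rim is 58 mm across outside and 12 mm high.
- sample: Sample jar, amber with brass-coloured lid, 44 mm across, 58 mm tall, standing loose in the carriage's nest (2 mm play all round; its top is 86 mm above the bench). Origin at the centre of its underside.
- bottle_a: Bystander: small amber bottle, 44 mm across, 85 mm tall, on the bench beside the reader (side of the reader's -y). Origin at the centre of its underside.
- bottle_b: Bystander: second amber bottle of the same kind, 44 mm across, 85 mm tall, on the same side. Origin at the centre of its underside.
- beaker: Bystander: empty glass beaker, 60 mm across, 70 mm tall, on the bench on the reader's +y side. Origin at the centre of its underside.
Not all that is in view belongs to the job. Leave any purple look-alike of the sample alone.

How it is judged:
By the outcome, as a careful person would: the job done as asked, in the order asked, and still so for the second after the job is handed in, with the robot touching nothing.
It also fails if it takes over 53 s, if anything falls off the work surface, if the arm or the gripper's body presses on something with over 40 N, if the wrist force passes 120 N, or if a joint passes its speed limit or range.

## Working session

There is one attempt and no reset: what is moved stays moved. The work goes in short steps, Python scripts to look and compute and a shell command to move; the robot and the scene stay as the last step left them, time stands still between calls to the robot, and variables do not carry over. Pictures are saved under pics/ and viewed, and the job is handed in when it is done.

```bash
mkdir -p pics; ls; cat > h.py <<'E'
import numpy as np, cv2
from rig import sensors, get_image, ticket, look_for
def save(p,n): cv2.imwrite('pics/'+n+'.png',cv2.cvtColor(p['img'],cv2.COLOR_RGB2BGR))
def w(p,c): return np.array(p['R']).T@(np.array(c)-np.array(p['t']))
def proj(p,X):
    return cv2.projectPoints(np.array(X,float).reshape(-1,1,3),cv2.Rodrigues(np.array(p['R']))[0],np.array(p['t'],float),np.array(p['K']),np.array(p['D']))[0].reshape(-1,2)
def ray(p,uv,z):
    u=cv2.undistortPoints(np.array(uv,float).reshape(-1,1,2),np.array(p['K']),np.array(p['D'])).reshape(-1,2)
    R=np.array(p['R']);C=-R.T@np.array(p['t']);out=[]
    for a in u:
        d=R.T@np.array([a[0],a[1],1]);out.append(C+d*(z-C[2])/d[2])
    return np.array(out)
E
python3 - <<'E'
from h import *
np.set_printoptions(precision=4,suppress=True)
s=sensors.state();print(s)
for n in ['scene','top']:
    p=get_image(n);save(p,n+'0');print(n,-np.array(p['R']).T@np.array(p['t']))
    for q in ['reader','cam','lever_post','carriage','push_face','nest','sample','bottle_a','beaker']:
        for r in look_for(q,p)[:4]: print(q,round(r['confidence'],2),w(p,r['centre']),proj(p,w(p,r['centre']))[0].round())
E
```

```text
pics
{'t': 0.0, 'joint_pos': array([ 1.0027,  0.3812,  1.2983,  0.    ,  1.4636, -0.2153]), 'qd': array([-0.0002, -0.0011,  0.0001, -0.0001,  0.001 ,  0.0008]), 'joint_efforts': array([  0.0004, -44.8475, -23.1271,  -0.0002,   0.0048,   0.    ]), 'eef_pos': array([0.1899, 0.5158, 0.211 ]), 'eef_rot': array([-0.0003,  0.1755,  0.9845, -0.0007]), 'wrist_force': array([-0.0882,  0.1261, -0.0556]), 'wrist_torque': array([ 0.0561, -0.0496, -0.0786]), 'grip_width': 0.0854150548580532}
scene [1.1331 0.3585 0.6379]
reader 0.63 [0.5983 0.0601 0.0181] [281. 227.]
cam 0.76 [0.4939 0.0415 0.0342] [300. 191.]
lever_post 0.69 [0.4906 0.0355 0.0331] [298. 189.]
carriage 0.78 [0.6763 0.0539 0.0408] [257. 240.]
carriage 0.46 [0.4946 0.0352 0.0337] [297. 190.]
push_face 0.64 [0.6774 0.0561 0.0356] [257. 243.]
nest 0.87 [0.6764 0.0524 0.0374] [256. 241.]
nest 0.43 [0.4939 0.0366 0.0327] [298. 190.]
sample 0.91 [0.6196 0.0542 0.0709] [274. 213.]
sample 0.87 [ 0.538  -0.0917  0.0391] [239. 177.]
sample 0.66 [0.527  0.199  0.0432] [359. 226.]
sample 0.61 [0.6783 0.059  0.0356] [258. 244.]
bottle_a 0.77 [0.6749 0.1748 0.0515] [313. 265.]
bottle_a 0.59 [0.6066 0.198  0.0554] [342. 246.]
beaker 0.6 [ 0.6301 -0.0833  0.049 ] [216. 196.]
top [0.4939 0.0109 0.7395]
cam 0.89 [0.4832 0.0364 0.0313] [255. 260.]
cam 0.61 [ 0.6298 -0.0938  0.0318] [321. 189.]
lever_post 0.82 [0.4857 0.0397 0.0337] [253. 259.]
lever_post 0.19 [ 0.6259 -0.0961  0.0341] [322. 191.]
push_face 0.63 [0.6464 0.0408 0.0285] [255. 180.]
nest 0.82 [0.6456 0.0405 0.0264] [255. 180.]
sample 0.94 [ 0.7249 -0.0907  0.0579] [321. 140.]
sample 0.77 [0.6044 0.0442 0.0844] [252. 195.]
sample 0.77 [0.5096 0.1874 0.0585] [177. 244.]
sample 0.66 [ 0.5216 -0.099   0.0563] [325. 242.]
bottle_a 0.98 [0.5923 0.1873 0.0568] [180. 202.]
bottle_a 0.96 [0.6553 0.1631 0.0543] [194. 171.]
beaker 0.82 [ 0.6282 -0.0926  0.0328] [320. 189.]
```

```bash
python3 -c "
import cv2
for n in ['scene','top']:
    i=cv2.imread('pics/%s0.png'%n)
    c=i[120:320,150:417] if n=='scene' else i[110:310,140:407]
    cv2.imwrite('pics/%s0z.png'%n,cv2.resize(c,None,fx=2.99,fy=3,interpolation=cv2.INTER_CUBIC))"
```

```text
(no output)
```

View pics/scene0z.png

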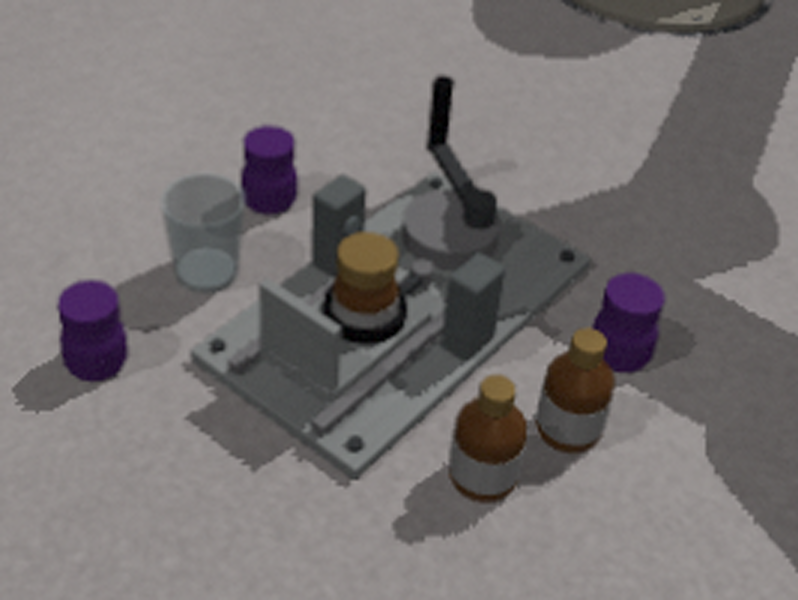

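View pics/top0z.png

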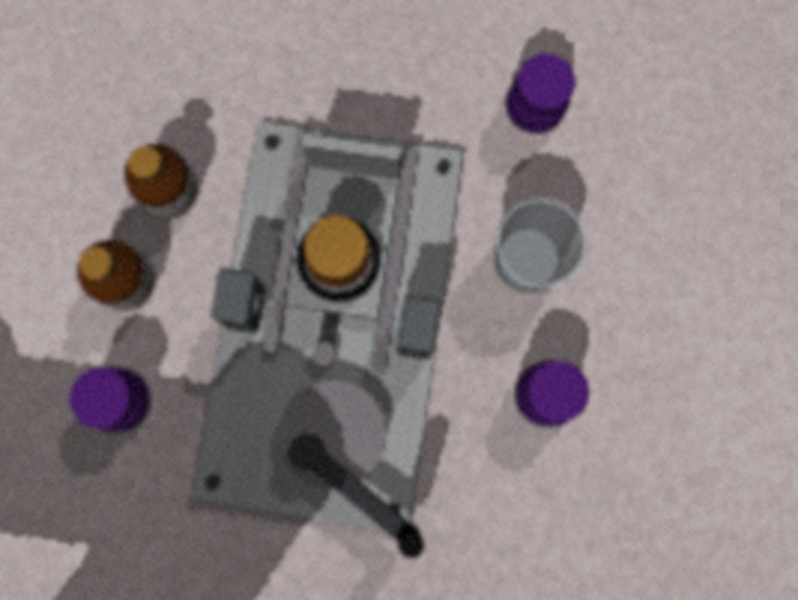

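View pics/top0.png

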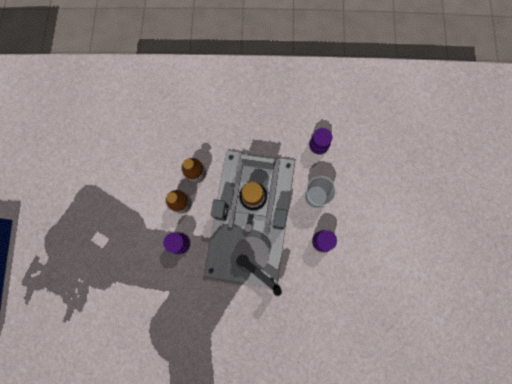

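The top view shows the reader with the cam towards the robot (its +x runs roughly along world -x). The cam hub is near zoom (310,450), the lever post top at (410,538), and the jar with the brass lid at (337,250) in the black nest. The three purple jars are look-alikes. The bottles are on the left (reader -y) and the beaker is on the right. I'll fit the reader pose next.

```bash
python3 - <<'E'
from h import *
from scipy.optimize import least_squares
np.set_printoptions(precision=4,suppress=True)
t=get_image('top');s=get_image('scene')
Z=lambda l,ox,oy:np.array(l)/[2.99,3]+[ox,oy]
# plate corners, reader coords z=.012 ; hub top (55,0,52)
tc=Z([(260,120),(465,147),(192,503),(306,450),(272,142),(443,166),(212,482)],140,110)
C=np.array([[-.170,-.075,.012],[-.170,.075,.012],[.1,-.075,.012],[.055,0,.052]])
sc=Z([(355,475),(192,353),(592,262),(484,196)],150,120)
def P(v,X):
    c,q=np.cos(v[2]),np.sin(v[2]);X=np.atleast_2d(X)
    return np.c_[v[0]+c*X[:,0]-q*X[:,1],v[1]+q*X[:,0]+c*X[:,1],X[:,2]]
for name,use in (('top',1),('scene',2),('both',3)):
    f=lambda v:np.concatenate([(proj(t,P(v,C))-tc[:4]).ravel()*(use&1>0),(proj(s,P(v,C))-sc).ravel()*(use&2>0)])
    r=least_squares(f,[.56,.04,np.pi]);print(name,r.x,r.fun.round(1))
v=r.x;np.save('reader.npy',v)
print('pivot',P(v,[.055,0,.062]))
# post
pt=Z([(411,534)],140,110);ps=Z([(444,82)],150,120)
g=lambda a:np.concatenate([(proj(t,P(v,[.055+.085*np.cos(a[0]),.085*np.sin(a[0]),.1]))-pt).ravel(),(proj(s,P(v,[.055+.085*np.cos(a[0]),.085*np.sin(a[0]),.1]))-ps).ravel()])
q=least_squares(g,[.8]);print('lever ang deg',np.degrees(q.x),'cam',q.x+np.radians(75),q.fun)
print('post by rays',ray(t,pt,.1),ray(s,ps,.1))
a=q.x[0]
for k in np.linspace(a,-np.radians(75),8): print(np.degrees(k).round(),P(v,[.055+.085*np.cos(k),.085*np.sin(k),.1])[0])
# rear face top edge: scene zoom (260,288),(340,345)... z=.085
print('rear top edge',ray(s,Z([(262,285),(340,338)],150,120),.085), ray(t,Z([(303,150),(405,166)],140,110),.085))
print('lid',ray(t,Z([(337,247)],140,110),.086))
inv=lambda X:np.array([[np.cos(v[2]),np.sin(v[2])],[-np.sin(v[2]),np.cos(v[2])]])@(np.array(X)[:2]-v[:2])
for e in list(ray(s,Z([(262,285),(340,338)],150,120),.085))+list(ray(t,Z([(303,150),(405,166)],140,110),.085))+list(ray(t,Z([(337,247)],140,110),.086)): print(inv(e))
E
```

```text
top [0.5362 0.0519 3.0207] [-0.5 -0.2 -0.1  0.6  0.1 -0.9  0.5  0.5 -0.  -0.  -0.  -0.  -0.  -0.
 -0.  -0. ]
scene [0.5404 0.0585 3.0173] [-0.  -0.  -0.  -0.  -0.  -0.  -0.  -0.   0.4 -0.1 -1.  -0.4  0.9 -1.1
 -0.3  1.5]
both [0.5374 0.0546 3.021 ] [-1.8 -0.7 -1.4 -0.  -1.2 -1.5 -0.9 -0.2 -0.1 -2.1 -1.5 -1.9 -0.2 -2.7
 -1.3  0. ]
pivot [[0.4828 0.0612 0.062 ]]
lever ang deg [61.6842] cam [2.3856] [ 0.2045  1.5098 -1.8045 -1.2654]
post by rays [[ 0.4364 -0.0078  0.1   ]] [[ 0.4357 -0.0024  0.1   ]]
62.0 [ 0.4338 -0.0082  0.1   ]
42.0 [0.4134 0.0122 0.1   ]
23.0 [0.401  0.0382 0.1   ]
3.0 [0.398  0.0669 0.1   ]
-16.0 [0.4048 0.0949 0.1   ]
-36.0 [0.4205 0.119  0.1   ]
-55.0 [0.4434 0.1365 0.1   ]
-75.0 [0.4709 0.1454 0.1   ]
rear top edge [[0.6787 0.0098 0.085 ]
 [0.6874 0.0756 0.085 ]] [[0.6722 0.0665 0.085 ]
 [0.6633 0.0005 0.085 ]]
lid [[0.6093 0.0424 0.086 ]]
[-0.1456  0.0275]
[-0.1464 -0.0388]
[-0.1324 -0.028 ]
[-0.1314  0.0386]
[-0.0728  0.0035]
```

Fit results: reader heading is 173°. Jar, push face and nest agree with carriage 0, with the push face at reader x ≈ -0.145. The lever is at about +62°, so cam ≈ 2.39, inside the stated 2.0–2.7. I'll move over with the gripper shut and come down behind the post.

```bash
python3 -m crank '[{"dx":-15,"dy":-14},{"dx":-25,"dy":-23},{"dx":-25,"dy":-23},{"dx":-25,"dy":-23},{"dx":-25,"dy":-23}]' -1 20
python3 -m crank '[{"dx":-25,"dy":-23},{"dx":-25,"dy":-23},{"dx":-25,"dy":-23},{"dx":-25,"dy":-23},{"dx":-25,"dy":-23}]'
python3 -m crank '[{"dx":-25,"dy":-23},{"dx":-25,"dy":-23},{"dx":-25,"dy":-23},{"dx":-25,"dy":-23},{"dx":-25,"dy":-23}]'
python3 -m crank '[{"dx":-25,"dy":-23},{"dx":-25,"dy":-23},{"dx":-20,"dy":-18},{"dx":-10,"dy":-9},{"roll":0.08}]'
python3 -m crank '[{"roll":0.09},{"roll":0.09},{},{}]'
```

```text
schema error: expected keys dx, dy, dz, roll
schema error: expected keys dx, dy, dz, roll
schema error: expected keys dx, dy, dz, roll
schema error: expected keys dx, dy, dz, roll
schema error: expected keys dx, dy, dz, roll
```

All four keys are needed in each row.

```bash
python3 -m crank '[{"dx":-15,"dy":-14,"dz":0,"roll":0},{"dx":-25,"dy":-23,"dz":0,"roll":0},{"dx":-25,"dy":-23,"dz":0,"roll":0},{"dx":-25,"dy":-23,"dz":0,"roll":0},{"dx":-25,"dy":-23,"dz":0,"roll":0}]' -1 20
```

```text
t: 1.52
eef_pos: [0.2616, 0.3755, 0.2117]
eef_rot: [0.0, 0.175, 0.985, 0.0]
wrist_force: [0.4, 0.3, -0.7]
grip_width: 0.0254
```

```bash
python3 -m crank '[{"dx":-25,"dy":-23,"dz":0,"roll":0},{"dx":-25,"dy":-23,"dz":0,"roll":0},{"dx":-25,"dy":-23,"dz":0,"roll":0},{"dx":-25,"dy":-23,"dz":0,"roll":0},{"dx":-25,"dy":-23,"dz":0,"roll":0}]'
python3 -m crank '[{"dx":-25,"dy":-23,"dz":0,"roll":0},{"dx":-25,"dy":-23,"dz":0,"roll":0},{"dx":-25,"dy":-23,"dz":0,"roll":0},{"dx":-25,"dy":-23,"dz":0,"roll":0},{"dx":-25,"dy":-23,"dz":0,"roll":0}]'
python3 -m crank '[{"dx":-25,"dy":-23,"dz":0,"roll":0},{"dx":-25,"dy":-23,"dz":0,"roll":0},{"dx":-15,"dy":-14,"dz":0,"roll":0.08},{"dx":0,"dy":0,"dz":0,"roll":0.09},{"dx":0,"dy":0,"dz":0,"roll":0.09}]'
python3 -m crank '[{"dx":0,"dy":0,"dz":0,"roll":0},{"dx":0,"dy":0,"dz":0,"roll":0}]'
```

```text
t: 1.93
eef_pos: [0.3393, 0.2243, 0.2118]
eef_rot: [0.0, 0.175, 0.985, 0.0]
wrist_force: [1.1, 0.6, 0.6]
grip_width: 0.0004
t: 2.35
eef_pos: [0.4169, 0.073, 0.2119]
eef_rot: [0.0, 0.176, 0.984, 0.0]
wrist_force: [1.2, -0.5, -0.1]
grip_width: -0.0
t: 2.77
eef_pos: [0.4572, -0.0053, 0.2114]
eef_rot: [-0.0, 0.305, 0.952, -0.0]
wrist_force: [-0.3, 0.3, 0.3]
grip_width: 0.0
t: 2.93
eef_pos: [0.4567, -0.004, 0.2117]
eef_rot: [0.0, 0.3, 0.954, 0.0]
wrist_force: [-0.2, -0.1, 0.2]
grip_width: -0.0001
```

```bash
python3 -m crank '[{"dx":-24,"dy":-13,"dz":0,"roll":0},{"dx":0,"dy":0,"dz":30,"roll":0},{"dx":0,"dy":0,"dz":30,"roll":0},{"dx":0,"dy":0,"dz":20,"roll":0},{"dx":0,"dy":0,"dz":0,"roll":0}]'
python3 - <<'E'
from h import *
for n in ['scene','top']:
    p=get_image(n); i=cv2.cvtColor(p['img'],cv2.COLOR_RGB2BGR)
    e=sensors.state()['eef_pos'];print(n,proj(p,[e,e-[0,0,.017]]),e)
    c=i[80:280,180:447] if n=='scene' else i[160:360,140:407]
    cv2.imwrite('pics/%s1z.png'%n,cv2.resize(c,None,fx=2.99,fy=3,interpolation=cv2.INTER_CUBIC))
E
```

```text
t: 3.35
eef_pos: [0.4669, -0.0277, 0.1285]
eef_rot: [-0.003, 0.3, 0.954, 0.0]
wrist_force: [-0.0, 0.1, -0.4]
grip_width: -0.0003
scene [[281.94014157 138.45736184]
 [281.47983047 144.92177632]] [ 0.46809309 -0.02805685  0.13071423]
top [[290.55099518 270.30795097]
 [289.92476718 269.881456  ]] [ 0.46903444 -0.02833185  0.13213313]
```

View pics/scene1z.png

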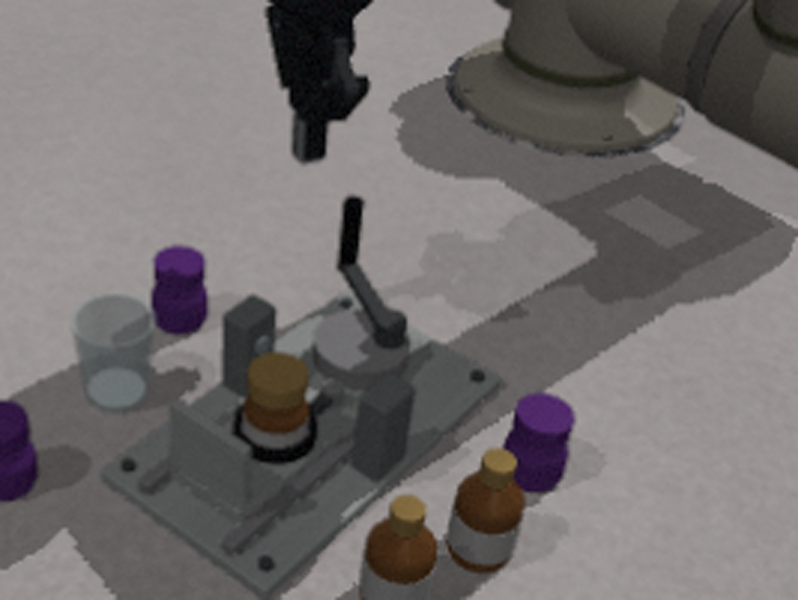

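View pics/top1z.png

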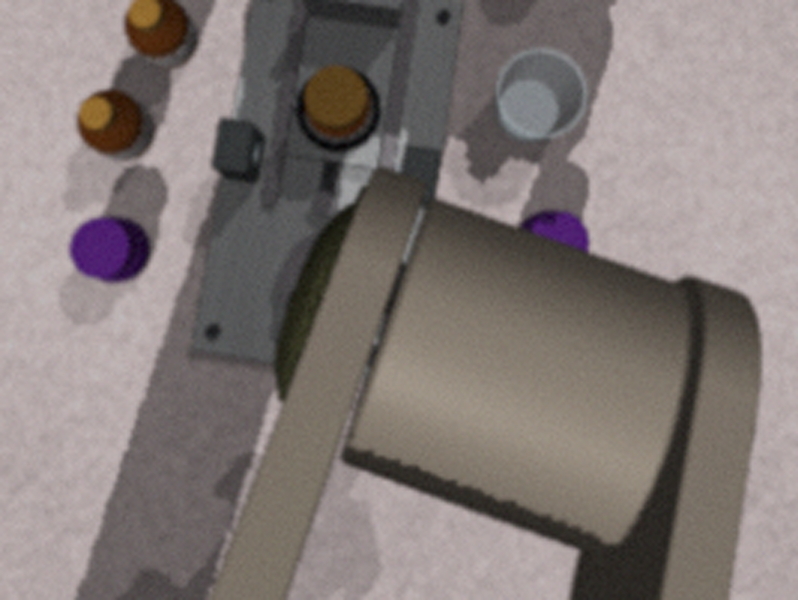

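```bash
python3 - <<'E'
from h import *
p=get_image('scene'); i=cv2.cvtColor(p['img'],cv2.COLOR_RGB2BGR)
s=sensors.state();e=s['eef_pos'];print(e,s['joint_pos'],s['eef_rot'])
c=i[60:180,230:350]; c=cv2.resize(c,None,fx=5,fy=5,interpolation=cv2.INTER_NEAREST)
c=cv2.convertScaleAbs(c,alpha=1.6)
for k in (0,.017,-.05): 
    u=(proj(p,e-[0,0,k])[0]-[230,60])*5;cv2.circle(c,tuple(int(x) for x in u),4,(0,0,255),-1)
cv2.imwrite('pics/s2.png',c)
E
```

```text
[ 0.46954819 -0.02851295  0.13286933] [-3.13101451e-01  3.22666460e-01  1.64085787e+00 -3.24222685e-06
  1.17620706e+00 -1.27276482e+00] [ 9.30592306e-04  3.00832736e-01  9.53676465e-01 -8.50928230e-06]
```

View pics/s2.png

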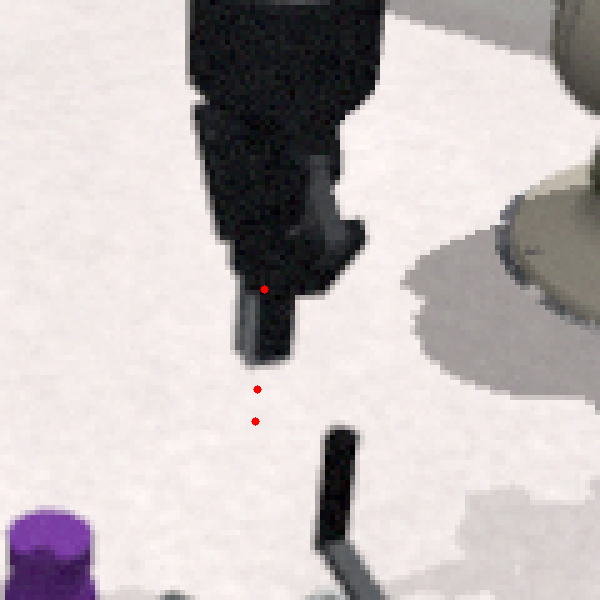

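```bash
python3 - <<'E'
from h import *
np.set_printoptions(precision=4,suppress=True)
for n in ('scene','top'):
    p=get_image(n); i=cv2.cvtColor(p['img'],cv2.COLOR_RGB2BGR)
    e=sensors.state()['eef_pos'];print(n,p['R'],p['t'],p['K'],p['D'])
    for a in range(0,360,20):
        u=proj(p,[.1*np.cos(np.radians(a)),.1*np.sin(np.radians(a)),0])[0];cv2.circle(i,tuple(int(x) for x in np.clip(u,-2000,2000)),1,(0,0,255),-1)
    for X,c in (([0,0,0],(0,255,0)),([.2,0,0],(255,0,0)),([0,.2,0],(0,255,255)),(e,(0,0,255))):
        u=proj(p,X)[0];print(X,u);cv2.circle(i,tuple(int(x) for x in np.clip(u,-2000,2000)),3,c,-1)
    cv2.imwrite('pics/%s3.png'%n,i)
    print(ray(p,[[283,132.5]],.116))
E
```

```text
scene [[-0.5757  0.8174  0.0202]
 [ 0.5242  0.388  -0.7581]
 [-0.6275 -0.4259 -0.6519]] [ 0.3465 -0.2495  1.2795] [[419.9759   0.     255.8996]
 [  0.     419.9759 190.8765]
 [  0.       0.       1.    ]] [-0.0846  0.      0.      0.      0.    ]
[0, 0, 0] [368.5491 109.7583]
[0.2, 0, 0] [339.6837 138.4848]
[0, 0.2, 0] [432.1335 131.4719]
[ 0.4697 -0.0286  0.1331] [281.4016 137.7712]
[[ 0.4266 -0.0505  0.116 ]]
top [[ 0.0287 -0.9995 -0.014 ]
 [-0.9832 -0.0257 -0.1808]
 [ 0.1804  0.0189 -0.9834]] [0.0071 0.6196 0.6379] [[351.0996   0.     262.7316]
 [  0.     351.0996 190.2789]
 [  0.       0.       1.    ]] [-0.0451  0.      0.      0.      0.    ]
[0, 0, 0] [266.4862 516.7843]
[0.2, 0, 0] [269.3094 406.7007]
[0, 0.2, 0] [162.0528 511.2045]
[ 0.4697 -0.0286  0.1331] [290.7612 269.9517]
[[ 0.7187 -0.0117  0.116 ]]
```

View pics/scene3.png

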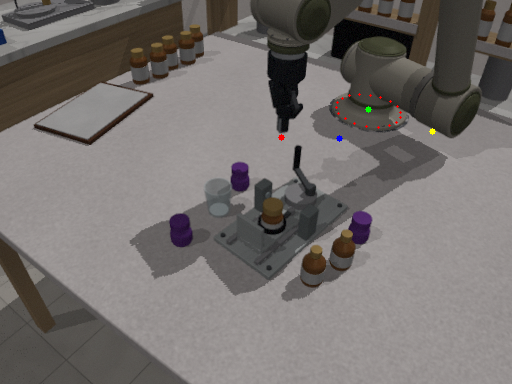

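View pics/top3.png

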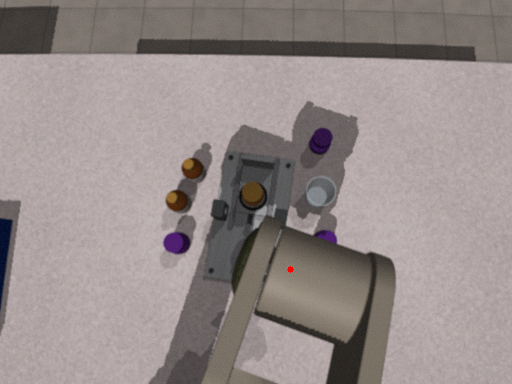

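The scene view puts the shut fingertip near full-image (283,132), but the reported pose projects it to about (281,145). That's a 12 px disagreement. Either spot is clear of the post, so I'll go down a bit further and compare again.

```bash
python3 -m crank '[{"dx":0,"dy":0,"dz":15,"roll":0},{"dx":0,"dy":0,"dz":15,"roll":0},{"dx":0,"dy":0,"dz":0,"roll":0},{"dx":0,"dy":0,"dz":0,"roll":0},{"dx":0,"dy":0,"dz":0,"roll":0}]'
python3 - <<'E'
from h import *
p=get_image('scene'); i=cv2.cvtColor(p['img'],cv2.COLOR_RGB2BGR)
s=sensors.state();e=s['eef_pos'];print(e)
c=i[60:240,200:380]; c=cv2.resize(c,None,fx=3.3,fy=3.3,interpolation=cv2.INTER_CUBIC)
c=cv2.convertScaleAbs(c,alpha=1.6)
for k in (0,.017): 
    u=(proj(p,e-[0,0,k])[0]-[200,60])*3.3;cv2.circle(c,tuple(int(x) for x in u),3,(0,0,255),-1)
cv2.imwrite('pics/s4.png',c)
E
```

```text
t: 4.02
eef_pos: [0.4695, -0.0287, 0.1028]
eef_rot: [0.001, 0.301, 0.953, -0.0]
wrist_force: [0.1, 0.2, -0.4]
grip_width: -0.0001
[ 0.46954412 -0.02869167  0.10281835]
```

View pics/s4.png

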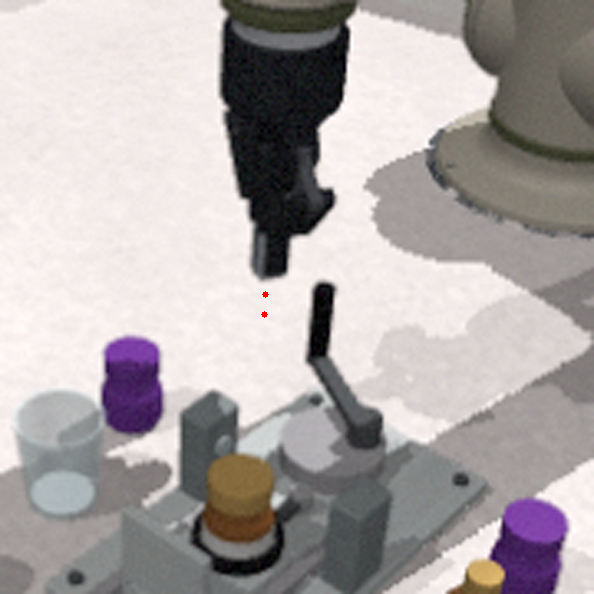

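```bash
python3 -m crank '[{"dx":0,"dy":0,"dz":15,"roll":0},{"dx":0,"dy":0,"dz":15,"roll":0},{"dx":0,"dy":0,"dz":10,"roll":0},{"dx":0,"dy":0,"dz":0,"roll":0},{"dx":0,"dy":0,"dz":0,"roll":0}]'
python3 - <<'E'
from h import *
p=get_image('scene'); i=cv2.cvtColor(p['img'],cv2.COLOR_RGB2BGR)
s=sensors.state();e=s['eef_pos'];print(e)
c=i[90:240,220:370]; c=cv2.resize(c,None,fx=4,fy=4,interpolation=cv2.INTER_CUBIC)
c=cv2.convertScaleAbs(c,alpha=1.6)
for k in (0,.017): 
    u=(proj(p,e-[0,0,k])[0]-[220,90])*4;cv2.circle(c,tuple(int(x) for x in u),3,(0,0,255),-1)
cv2.imwrite('pics/s5.png',c)
p=get_image('top');save(p,'top5')
E
```

```text
t: 4.48
eef_pos: [0.4692, -0.0286, 0.0622]
eef_rot: [0.0, 0.302, 0.953, 0.0]
wrist_force: [-0.2, 0.2, 0.2]
grip_width: -0.0002
[ 0.46941765 -0.02868164  0.06254787]
```

View pics/s5.png

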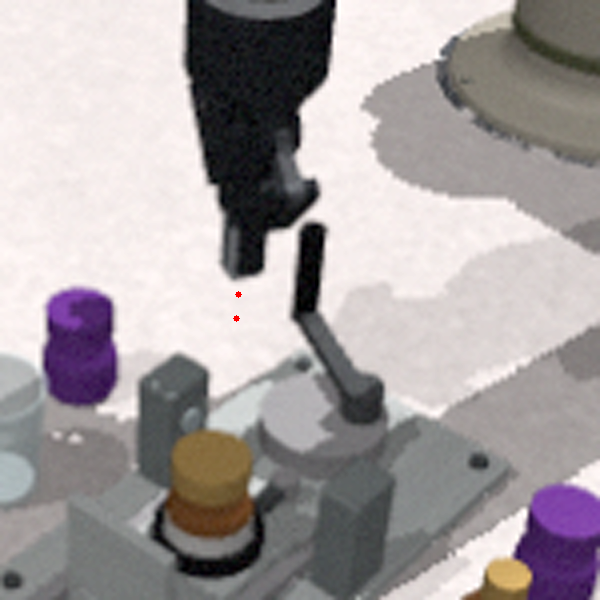

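View pics/top5.png

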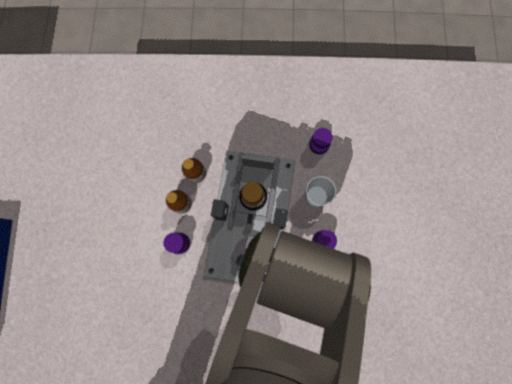

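The tip stays 11 px up along the tool's own axis, so the actual tip looks about 25–28 mm higher than nominal. At this height the finger overlaps the post either way. I'll make a short guarded push to find contact.

```bash
python3 -m crank '[{"dx":6,"dy":0,"dz":0,"roll":0},{"dx":6,"dy":0,"dz":0,"roll":0},{"dx":0,"dy":0,"dz":0,"roll":0}]'
python3 -m crank '[{"dx":4,"dy":0,"dz":0,"roll":0},{"dx":0,"dy":0,"dz":0,"roll":0}]'
python3 -m crank '[{"dx":4,"dy":0,"dz":0,"roll":0},{"dx":0,"dy":0,"dz":0,"roll":0}]'
python3 -m crank '[{"dx":4,"dy":0,"dz":0,"roll":0},{"dx":0,"dy":0,"dz":0,"roll":0}]'
python3 -m crank '[{"dx":4,"dy":0,"dz":0,"roll":0},{"dx":0,"dy":0,"dz":0,"roll":0}]'
python3 - <<'E'
from h import *
p=get_image('scene'); i=cv2.cvtColor(p['img'],cv2.COLOR_RGB2BGR)
s=sensors.state();e=s['eef_pos'];print(e,s['wrist_force'])
c=i[90:240,220:370]; c=cv2.resize(c,None,fx=4,fy=4,interpolation=cv2.INTER_CUBIC)
c=cv2.convertScaleAbs(c,alpha=1.6)
cv2.imwrite('pics/s6.png',c)
E
```

```text
t: 4.83
eef_pos: [0.4579, -0.0208, 0.0619]
eef_rot: [-0.0, 0.301, 0.954, 0.0]
wrist_force: [0.1, 0.1, -0.2]
grip_width: 0.0
t: 5.0
eef_pos: [0.4552, -0.0189, 0.0618]
eef_rot: [-0.0, 0.301, 0.953, 0.0]
wrist_force: [-0.0, -0.7, 0.5]
grip_width: 0.0
t: 5.17
eef_pos: [0.452, -0.0167, 0.0616]
eef_rot: [-0.0, 0.302, 0.953, 0.0]
wrist_force: [-0.1, -0.2, 0.0]
grip_width: -0.0003
t: 5.33
eef_pos: [0.4486, -0.0144, 0.0615]
eef_rot: [-0.0, 0.302, 0.953, 0.0]
wrist_force: [-0.5, 0.2, 0.7]
grip_width: -0.0003
t: 5.5
eef_pos: [0.446, -0.0124, 0.0617]
eef_rot: [0.0, 0.302, 0.953, -0.0]
wrist_force: [1.1, -1.3, -0.6]
grip_width: -0.0001
[ 0.44596726 -0.01244593  0.06167432] [ 1.08683967 -1.22026535 -0.95942316]
```

View pics/s6.png

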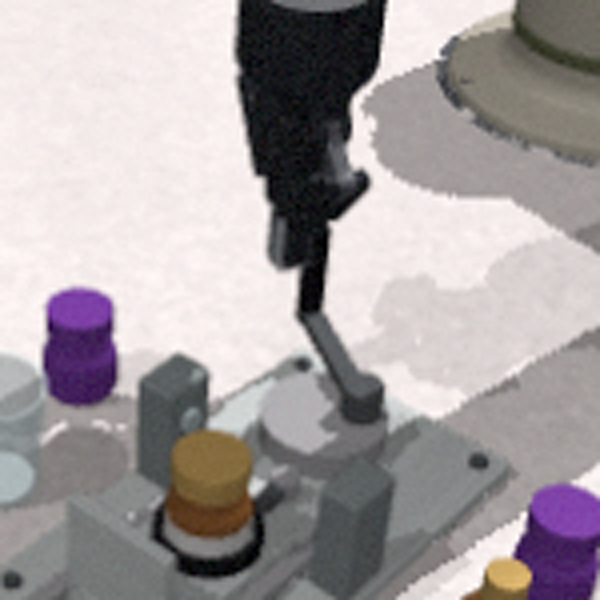

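Light contact has started at about the expected place. I'll now sweep the arc rigidly about the pivot, which in the tool frame is at about (12, 82) mm.

```bash
python3 -m crank '[{"dx":5,"dy":-0.5,"dz":0,"roll":0.06},{"dx":8,"dy":-0.8,"dz":0,"roll":0.09},{"dx":8,"dy":-0.7,"dz":0,"roll":0.1},{"dx":8,"dy":-0.7,"dz":0,"roll":0.1},{"dx":0,"dy":0,"dz":0,"roll":0}]'
python3 - <<'E'
from h import *
p=get_image('scene'); i=cv2.cvtColor(p['img'],cv2.COLOR_RGB2BGR)
s=sensors.state();e=s['eef_pos'];print(e,s['wrist_force'],s['joint_pos'])
c=i[90:240,220:370]; c=cv2.resize(c,None,fx=4,fy=4,interpolation=cv2.INTER_CUBIC)
c=cv2.convertScaleAbs(c,alpha=1.6)
cv2.imwrite('pics/s7.png',c)
E
```

```text
t: 5.97
eef_pos: [0.4222, 0.0056, 0.0617]
eef_rot: [-0.0, 0.464, 0.886, 0.0]
wrist_force: [0.0, -0.5, 0.1]
grip_width: -0.0003
[0.42256199 0.00538275 0.0616872 ] [-0.68633422 -1.25378426  0.08877567] [-2.69214791e-01  3.59136617e-01  1.86050898e+00  3.60331206e-04
  9.22427912e-01 -8.79599943e-01]
```

View pics/s7.png

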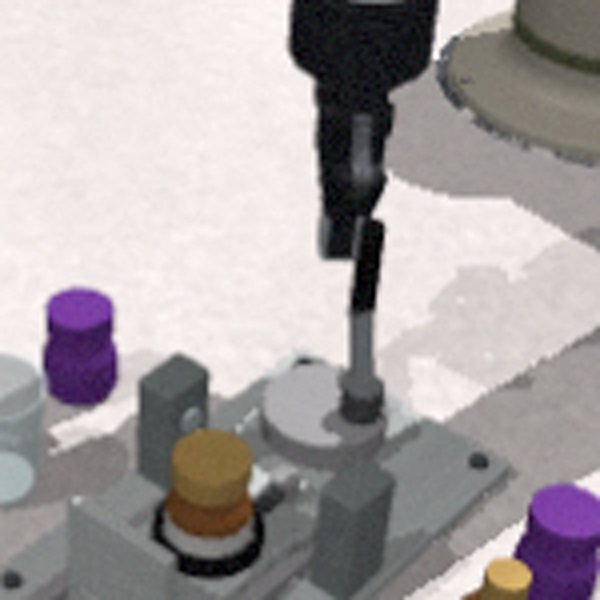

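```bash
cat >> h.py <<'E'
def post(p,uv,tcp,q):
    v=np.load('reader.npy');P=ray(p,[uv],.1)[0][:2]
    c,s=np.cos(v[2]),np.sin(v[2]);piv=v[:2]+.055*np.array([c,s])
    # scene-only fit of the reader removes that camera's bias
    if p.get('sc',1): piv2=np.array([.5404,.0585])+.055*np.array([np.cos(3.0173),np.sin(3.0173)])
    d=P-piv2;a=np.degrees(np.arctan2(d[1],d[0])-3.019);a=(a+180)%360-180
    pp=piv+.085*np.array([np.cos(np.radians(a)+v[2]),np.sin(np.radians(a)+v[2])])
    h=2*np.arctan2(q[2],q[1]);tx=np.array([np.cos(h),np.sin(h)]);ty=np.array([tx[1],-tx[0]])
    r=lambda w:np.round([(w-tcp[:2])@tx*1000,(w-tcp[:2])@ty*1000],1)
    print('lever deg',a.round(1),'cam',np.radians(a+75).round(2),'r',np.linalg.norm(d).round(4),'post in tool',r(pp),'pivot in tool',r(piv),'heading',np.degrees(h).round(1))
E
python3 - <<'E'
from h import *
p=get_image('scene');s=sensors.state();post(p,(313,146),s['eef_pos'],s['eef_rot'])
E
```

```text
lever deg 37.6 cam 1.96 r 0.0866 post in tool [17.9 -3.4] pivot in tool [11.4 81.3] heading 125.0
```

```bash
python3 -m crank '[{"dx":9.8,"dy":-0.8,"dz":0,"roll":0.12},{"dx":9.8,"dy":-0.8,"dz":0,"roll":0.12},{"dx":9.8,"dy":-0.8,"dz":0,"roll":0.12},{"dx":9.8,"dy":-0.8,"dz":0,"roll":0.12},{"dx":9.8,"dy":-0.8,"dz":0,"roll":0.12}]'
python3 - <<'E'
from h import *
p=get_image('scene'); i=cv2.cvtColor(p['img'],cv2.COLOR_RGB2BGR)
s=sensors.state();e=s['eef_pos'];print(e,s['wrist_force'],s['joint_pos'])
post(p,(313,146),s['eef_pos'],s['eef_rot'])
c=i[90:240,220:370]; c=cv2.resize(c,None,fx=4,fy=4,interpolation=cv2.INTER_CUBIC)
c=cv2.convertScaleAbs(c,alpha=1.6)
cv2.imwrite('pics/s8.png',c)
E
```

```text
t: 6.48
eef_pos: [0.4022, 0.0484, 0.0617]
eef_rot: [0.001, 0.705, 0.709, -0.0]
wrist_force: [1.0, -4.0, -0.3]
grip_width: -0.0
[0.40177728 0.04962005 0.06171177] [-0.37967177 -0.92804327  0.45094724] [-1.71520838e-01  3.34366428e-01  1.90627487e+00 -1.48591269e-04
  9.00581056e-01 -1.68733973e-01]
lever deg 37.6 cam 1.96 r 0.0866 post in tool [-31.7   8. ] pivot in tool [11.8 81. ] heading 89.8
```

View pics/s8.png

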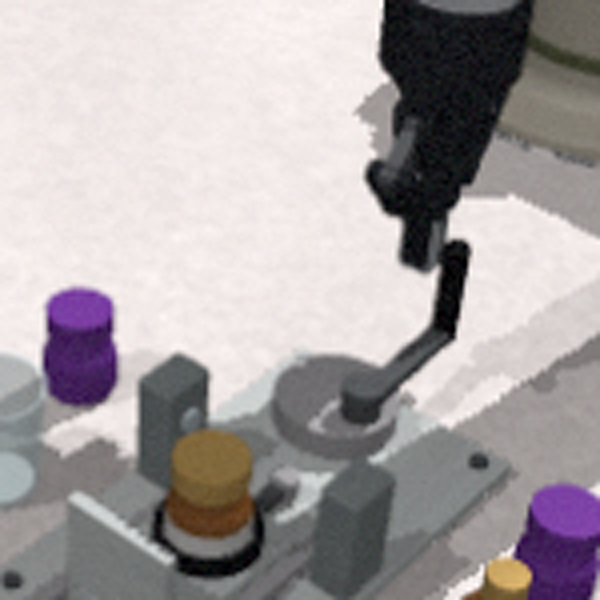

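```bash
python3 -m crank '[{"dx":9.8,"dy":-0.8,"dz":0,"roll":0.12},{"dx":9.8,"dy":-0.8,"dz":0,"roll":0.12},{"dx":9.8,"dy":-0.8,"dz":0,"roll":0.12},{"dx":9.8,"dy":-0.8,"dz":0,"roll":0.12},{"dx":9.8,"dy":-0.8,"dz":0,"roll":0.12}]'
python3 - <<'E'
from h import *
p=get_image('scene'); i=cv2.cvtColor(p['img'],cv2.COLOR_RGB2BGR)
s=sensors.state();e=s['eef_pos'];print(e,s['wrist_force'],s['joint_pos'])
post(p,(334,152),s['eef_pos'],s['eef_rot'])
c=i[90:240,220:370]; c=cv2.resize(c,None,fx=4,fy=4,interpolation=cv2.INTER_CUBIC)
c=cv2.convertScaleAbs(c,alpha=1.6)
cv2.imwrite('pics/s9.png',c)
E
```

```text
t: 6.95
eef_pos: [0.4093, 0.0963, 0.0616]
eef_rot: [0.0, 0.883, 0.47, -0.0]
wrist_force: [0.3, -5.5, -0.0]
grip_width: -0.0001
[0.40985533 0.09735802 0.06162091] [-0.21353007 -0.76927196  0.72048251] [-4.93295760e-02  3.57324057e-01  1.86419987e+00 -2.29495201e-04
  9.20149670e-01  5.50963298e-01]
lever deg 3.5 cam 1.37 r 0.0826 post in tool [-32.3   7.8] pivot in tool [11.4 80.6] heading 55.6
```

View pics/s9.png

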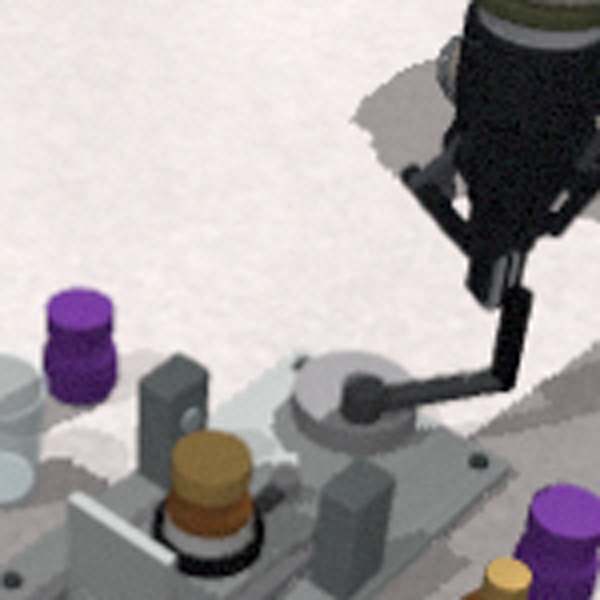

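```bash
python3 -m crank '[{"dx":9.8,"dy":-0.8,"dz":0,"roll":0.12},{"dx":9.8,"dy":-0.8,"dz":0,"roll":0.12},{"dx":9.8,"dy":-0.8,"dz":0,"roll":0.12},{"dx":9.8,"dy":-0.8,"dz":0,"roll":0.12},{"dx":0,"dy":0,"dz":0,"roll":0}]'
python3 - <<'E'
from h import *
p=get_image('scene'); i=cv2.cvtColor(p['img'],cv2.COLOR_RGB2BGR)
s=sensors.state();e=s['eef_pos'];print(e,s['wrist_force'],s['joint_pos'])
post(p,(349.5,163.5),s['eef_pos'],s['eef_rot'])
c=i[100:250,250:400]; c=cv2.resize(c,None,fx=4,fy=4,interpolation=cv2.INTER_CUBIC)
c=cv2.convertScaleAbs(c,alpha=1.6)
cv2.imwrite('pics/s10.png',c)
E
```

```text
t: 7.42
eef_pos: [0.4345, 0.1268, 0.0614]
eef_rot: [-0.0, 0.969, 0.248, -0.0]
wrist_force: [-0.5, -0.6, -0.7]
grip_width: -0.0002
[0.43406438 0.1266019  0.06138012] [0.14415922 0.16815087 0.27794099] [2.06518672e-02 4.00116464e-01 1.78424002e+00 4.90907470e-04
 9.57733050e-01 1.08429451e+00]
lever deg -31.8 cam 0.75 r 0.0826 post in tool [-21.3   2.2] pivot in tool [10.9 80.8] heading 29.0
```

View pics/s10.png

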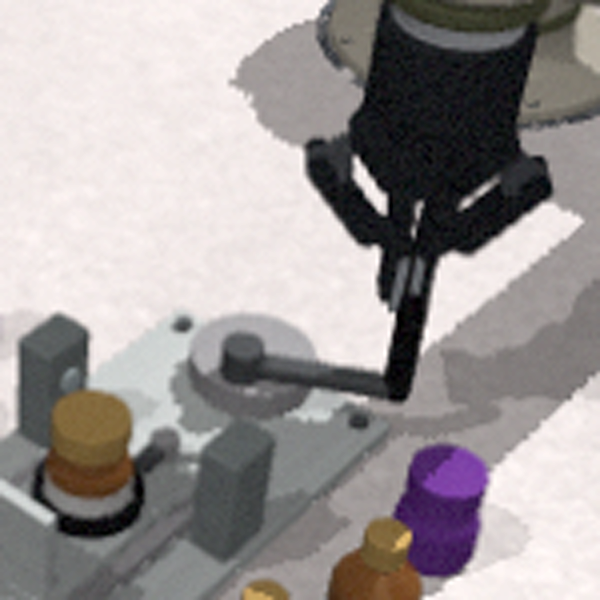

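```bash
python3 - <<'E'
from h import *
p=get_image('scene')
piv=ray(p,[[310.7,186.5]],.052)[0];b=ray(p,[[349.5,197.5]],.044)[0];tp=ray(p,[[355,168]],.1)[0]
for q in (b,tp):
    d=(q-piv)[:2];a=np.degrees(np.arctan2(d[1],d[0])-3.019);a=(a+180)%360-180;print(piv,q,np.hypot(*d),a,np.radians(a+75))
E
```

```text
[0.48609427 0.06329843 0.052     ] [0.45929605 0.14522151 0.044     ] 0.08619475453250373 -64.86229055965086 0.1769364083446042
[0.48609427 0.06329843 0.052     ] [0.42894493 0.1335283  0.1       ] 0.09054436130786357 -43.839094177914376 0.5438604044992645
```

```bash
python3 -m crank '[{"dx":8,"dy":-0.7,"dz":0,"roll":0.1},{"dx":8,"dy":-0.7,"dz":0,"roll":0.1},{"dx":0,"dy":0,"dz":0,"roll":0}]'
python3 -m crank '[{"dx":-25,"dy":0,"dz":0,"roll":0},{"dx":-15,"dy":0,"dz":0,"roll":0},{"dx":0,"dy":0,"dz":-40,"roll":0},{"dx":0,"dy":0,"dz":-40,"roll":0},{"dx":0,"dy":0,"dz":-30,"roll":0}]'
python3 - <<'E'
from h import *
p=get_image('scene'); i=cv2.cvtColor(p['img'],cv2.COLOR_RGB2BGR)
c=i[100:250,250:400]; c=cv2.resize(c,None,fx=4,fy=4,interpolation=cv2.INTER_CUBIC)
c=cv2.convertScaleAbs(c,alpha=1.6)
cv2.imwrite('pics/s11.png',c)
p=get_image('top');i=cv2.cvtColor(p['img'],cv2.COLOR_RGB2BGR)
c=i[160:310,140:290]; c=cv2.resize(c,None,fx=4,fy=4,interpolation=cv2.INTER_CUBIC)
c=cv2.convertScaleAbs(c,alpha=1.6)
cv2.imwrite('pics/t11.png',c)
E
```

```text
t: 7.77
eef_pos: [0.4476, 0.1347, 0.0614]
eef_rot: [-0.0, 0.989, 0.15, -0.0]
wrist_force: [-0.3, 0.1, -0.2]
grip_width: 0.0001
t: 8.18
eef_pos: [0.4092, 0.1227, 0.1743]
eef_rot: [-0.0, 0.988, 0.153, 0.001]
wrist_force: [0.8, 0.0, 0.2]
grip_width: -0.0
```

View pics/s11.png

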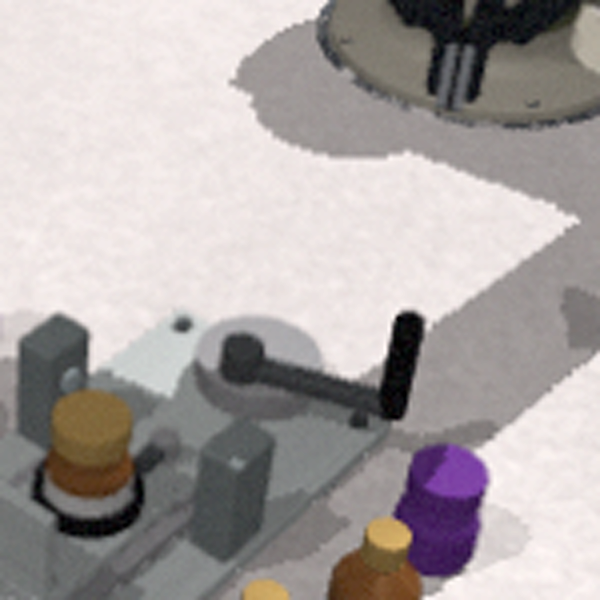

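View pics/t11.png

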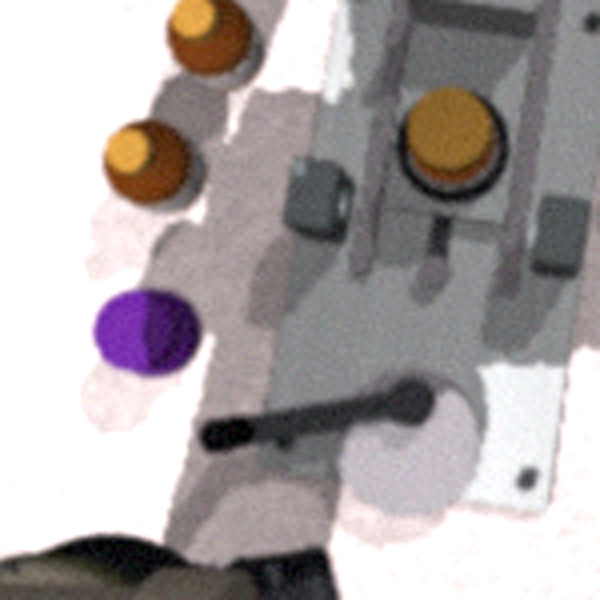

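```bash
python3 - <<'E'
from h import *
p=get_image('scene');t=get_image('top')
for pc,h,q,th in ((p,[310.7,186.5],[352.3,179.8],3.0173),(t,[140+413/4,160+401/4],[193.3,268.5],3.0207)):
    piv=ray(pc,[h],.052)[0];q=ray(pc,[q],.1)[0]
    d=(q-piv)[:2];a=np.degrees(np.arctan2(d[1],d[0])-th);a=(a+180)%360-180;print(piv,q,np.hypot(*d),a,np.radians(a+75))
print(sensors.state()['eef_pos'],sensors.state()['joint_pos'])
E
```

```text
[0.48609427 0.06329843 0.052     ] [0.46908784 0.1460567  0.1       ] 0.08448756399591684 -71.26620380083288 0.06516703727391614
[0.4820929  0.05775871 0.052     ] [0.46559277 0.14349175 0.1       ] 0.08730640476433688 -72.17945111237583 0.049227864802505315
[0.40923763 0.12280945 0.17191066] [1.27846370e-02 2.04204446e-01 1.68263501e+00 2.56711780e-04
 1.25315114e+00 1.27932108e+00]
```

The cam reads 0.05–0.07 in both views, so its low side faces the carriage. Nothing else has moved. Next I go over to behind the push face.

```bash
python3 -m crank '[{"dx":15,"dy":10,"dz":-10,"roll":0},{"dx":26,"dy":17,"dz":-10,"roll":0},{"dx":28,"dy":19,"dz":0,"roll":0},{"dx":28,"dy":19,"dz":0,"roll":0},{"dx":28,"dy":19,"dz":0,"roll":0}]'
python3 -m crank '[{"dx":28,"dy":19,"dz":0,"roll":0},{"dx":28,"dy":19,"dz":0,"roll":0},{"dx":28,"dy":19,"dz":0,"roll":0},{"dx":28,"dy":19,"dz":0,"roll":0},{"dx":20,"dy":13,"dz":0,"roll":0}]'
python3 -m crank '[{"dx":14,"dy":9,"dz":0,"roll":0.108},{"dx":0,"dy":0,"dz":0,"roll":0.108},{"dx":0,"dy":0,"dz":0,"roll":0.108},{"dx":0,"dy":0,"dz":0,"roll":0.1},{"dx":0,"dy":0,"dz":0,"roll":0}]'
python3 - <<'E'
from h import *
np.set_printoptions(precision=4,suppress=True)
for n in ('scene','top'):
    p=get_image(n); i=cv2.cvtColor(p['img'],cv2.COLOR_RGB2BGR)
    s=sensors.state();e=s['eef_pos'];print(e,s['joint_pos'],np.degrees(2*np.arctan2(s['eef_rot'][2],s['eef_rot'][1])))
    for k in (0,.017):
        u=proj(p,e-[0,0,k])[0];print(u)
        cv2.circle(i,tuple(int(x) for x in u),1,(0,0,255),-1)
    o=(80,150) if n=='scene' else (90,150)
    c=i[o[0]:o[0]+200,o[1]:o[1]+200]
    cv2.imwrite('pics/%s12.png'%n,cv2.convertScaleAbs(cv2.resize(c,None,fx=3,fy=3,interpolation=cv2.INTER_CUBIC),alpha=1.5))
E
```

```text
t: 8.8
eef_pos: [0.5543, 0.0789, 0.1899]
eef_rot: [-0.0, 0.989, 0.151, -0.001]
wrist_force: [0.1, 0.6, 0.0]
grip_width: -0.0002
t: 9.22
eef_pos: [0.7074, 0.0319, 0.1885]
eef_rot: [-0.0, 0.989, 0.151, -0.002]
wrist_force: [-0.3, 0.6, -0.2]
grip_width: -0.0
t: 9.63
eef_pos: [0.7216, 0.0286, 0.1891]
eef_rot: [-0.0, 0.998, -0.063, -0.002]
wrist_force: [-0.2, -0.3, 0.4]
grip_width: -0.0003
[0.7216 0.0286 0.1896] [-0.1238  0.7197  0.7505  0.0001  1.6745  1.5675] -6.902460680161529
[230.5375 188.5665]
[230.7325 196.3097]
[0.7217 0.0287 0.19  ] [-0.1237  0.7193  0.7501  0.0001  1.6747  1.5669] -6.862487721443584
[260.6006 114.9916]
[260.7989 118.8791]
```

View pics/scene12.png

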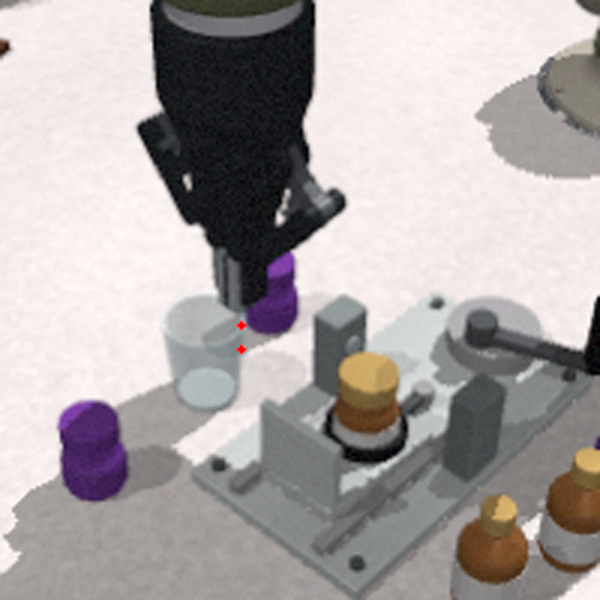

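View pics/top12.png

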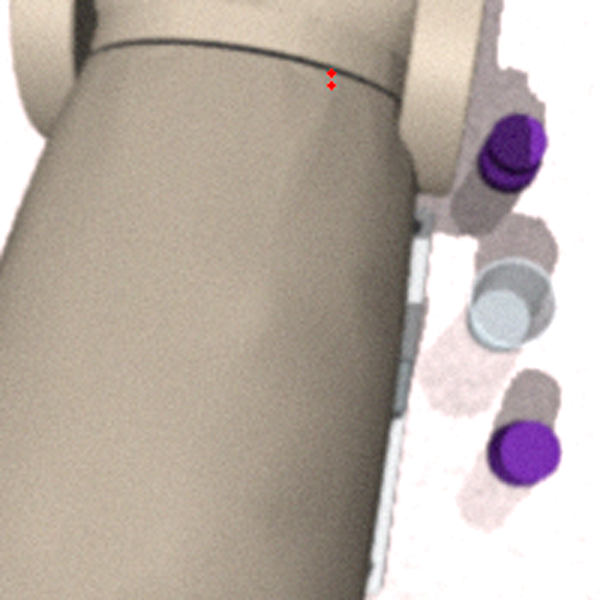

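The tip again shows about 31 mm above nominal along the tool axis, the same as before, so that offset is constant. Reader y ≈ +4 mm, with about 30 mm of clearance behind the plate. Now down.

```bash
python3 -m crank '[{"dx":0,"dy":0,"dz":25,"roll":0},{"dx":0,"dy":0,"dz":30,"roll":0},{"dx":0,"dy":0,"dz":30,"roll":0},{"dx":0,"dy":0,"dz":25,"roll":0},{"dx":0,"dy":0,"dz":0,"roll":0}]'
python3 -m crank '[{"dx":0,"dy":0,"dz":15,"roll":0},{"dx":0,"dy":0,"dz":12,"roll":0},{"dx":0,"dy":0,"dz":10,"roll":0},{"dx":0,"dy":0,"dz":0,"roll":0}]'
python3 - <<'E'
from h import *
np.set_printoptions(precision=4,suppress=True)
for n in ('scene',):
    p=get_image(n); i=cv2.cvtColor(p['img'],cv2.COLOR_RGB2BGR)
    s=sensors.state();e=s['eef_pos'];print(e,s['joint_pos'],s['wrist_force'])
    for k in (0,.017):
        u=proj(p,e-[0,0,k])[0];print(u)
        cv2.circle(i,tuple(int(x) for x in u),1,(0,0,255),-1)
    o=(120,170)
    c=i[o[0]:o[0]+150,o[1]:o[1]+150]
    cv2.imwrite('pics/%s13.png'%n,cv2.convertScaleAbs(cv2.resize(c,None,fx=4,fy=4,interpolation=cv2.INTER_CUBIC),alpha=1.5))
E
```

```text
t: 10.15
eef_pos: [0.719, 0.0291, 0.075]
eef_rot: [-0.0, 0.998, -0.06, -0.006]
wrist_force: [-1.0, -0.7, -1.9]
grip_width: 0.0001
t: 10.48
eef_pos: [0.7211, 0.029, 0.0427]
eef_rot: [-0.0, 0.998, -0.062, -0.002]
wrist_force: [0.1, -0.3, -0.9]
grip_width: 0.0
[0.7217 0.0289 0.044 ] [-0.1233  0.8191  0.9671  0.      1.3569  1.5717] [-0.8971  0.5041 -0.2277]
[232.168  247.7821]
[232.3253 253.7496]
```

View pics/scene13.png

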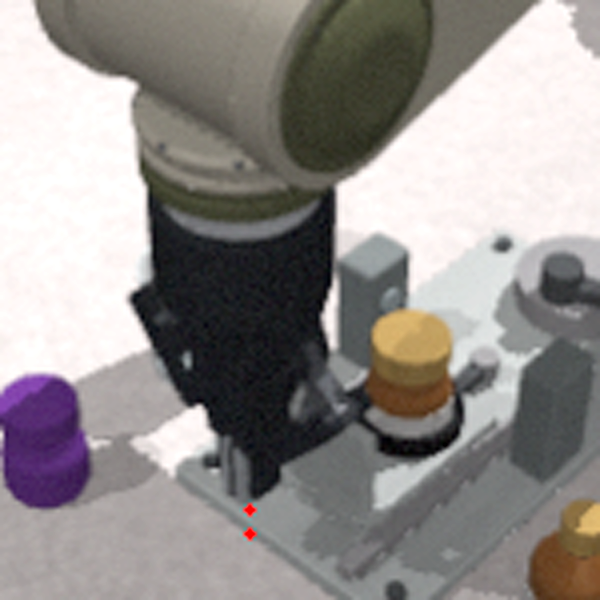

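```bash
python3 -m crank '[{"dx":-6,"dy":0,"dz":0,"roll":0},{"dx":-6,"dy":0,"dz":0,"roll":0},{"dx":-4,"dy":0,"dz":0,"roll":0},{"dx":-3,"dy":0,"dz":0,"roll":0},{"dx":0,"dy":0,"dz":0,"roll":0}]'
python3 -m crank '[{"dx":-2.5,"dy":0,"dz":0,"roll":0},{"dx":-2.5,"dy":0,"dz":0,"roll":0},{"dx":-2.5,"dy":0,"dz":0,"roll":0}]'
python3 -m crank '[{"dx":-2.5,"dy":0,"dz":0,"roll":0},{"dx":-2.5,"dy":0,"dz":0,"roll":0},{"dx":-2.5,"dy":0,"dz":0,"roll":0}]'
python3 - <<'E'
from h import *
np.set_printoptions(precision=4,suppress=True)
p=get_image('scene'); i=cv2.cvtColor(p['img'],cv2.COLOR_RGB2BGR)
s=sensors.state();e=s['eef_pos'];print(e,s['wrist_force'])
o=(120,170)
c=i[o[0]:o[0]+150,o[1]:o[1]+150]
cv2.imwrite('pics/s14.png',cv2.convertScaleAbs(cv2.resize(c,None,fx=4,fy=4,interpolation=cv2.INTER_CUBIC),alpha=1.5))
E
```

```text
t: 10.95
eef_pos: [0.7026, 0.0314, 0.0453]
eef_rot: [-0.0, 0.998, -0.062, 0.0]
wrist_force: [0.4, 0.1, -0.7]
grip_width: -0.0001
t: 11.2
eef_pos: [0.6955, 0.0322, 0.0446]
eef_rot: [0.0, 0.998, -0.063, 0.0]
wrist_force: [-0.0, 1.1, -0.4]
grip_width: 0.0002
t: 11.45
eef_pos: [0.6885, 0.0331, 0.0447]
eef_rot: [0.0, 0.998, -0.063, 0.001]
wrist_force: [3.2, -0.5, -1.5]
grip_width: 0.0001
[0.6881 0.0332 0.0447] [ 0.4421 -0.1338 -0.3945]
```

View pics/s14.png

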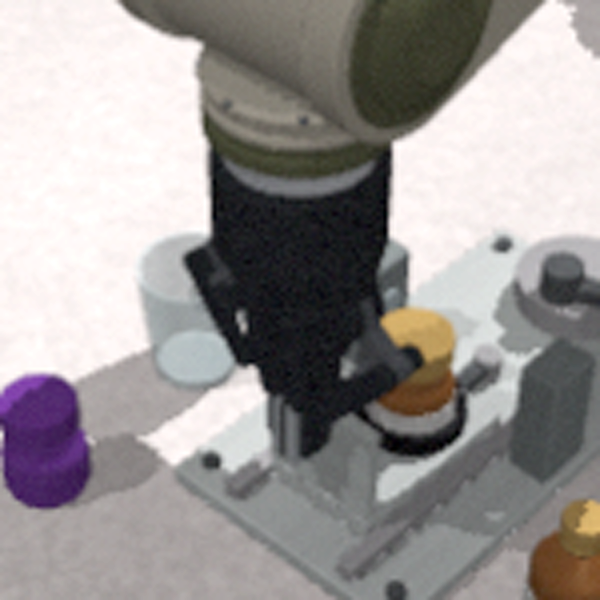

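Contact came at TCP x ≈ 0.689, close to the predicted 0.69, with a 3 N push. Home should be at TCP x ≈ 0.649–0.650.

```bash
python3 -m crank '[{"dx":-3,"dy":0,"dz":0,"roll":0},{"dx":-3,"dy":0,"dz":0,"roll":0},{"dx":-3,"dy":0,"dz":0,"roll":0},{"dx":-3,"dy":0,"dz":0,"roll":0},{"dx":-3,"dy":0,"dz":0,"roll":0}]'
python3 -m crank '[{"dx":-3,"dy":0,"dz":0,"roll":0},{"dx":-3,"dy":0,"dz":0,"roll":0},{"dx":-3,"dy":0,"dz":0,"roll":0},{"dx":-3,"dy":0,"dz":0,"roll":0},{"dx":-2,"dy":0,"dz":0,"roll":0}]'
python3 -m crank '[{"dx":-2,"dy":0,"dz":0,"roll":0},{"dx":-2,"dy":0,"dz":0,"roll":0},{"dx":0,"dy":0,"dz":0,"roll":0}]'
python3 - <<'E'
from h import *
np.set_printoptions(precision=4,suppress=True)
p=get_image('scene'); i=cv2.cvtColor(p['img'],cv2.COLOR_RGB2BGR)
s=sensors.state();e=s['eef_pos'];print(e,s['wrist_force'])
o=(120,200)
c=i[o[0]:o[0]+150,o[1]:o[1]+150]
cv2.imwrite('pics/s15.png',cv2.convertScaleAbs(cv2.resize(c,None,fx=4,fy=4,interpolation=cv2.INTER_CUBIC),alpha=1.5))
E
```

```text
t: 11.92
eef_pos: [0.6732, 0.035, 0.0447]
eef_rot: [0.0, 0.998, -0.063, 0.0]
wrist_force: [3.5, -0.5, -0.3]
grip_width: 0.0001
t: 12.33
eef_pos: [0.6591, 0.0368, 0.0447]
eef_rot: [0.0, 0.998, -0.063, -0.0]
wrist_force: [2.7, -0.5, -1.5]
grip_width: -0.0
t: 12.58
eef_pos: [0.655, 0.0373, 0.0446]
eef_rot: [0.0, 0.998, -0.063, -0.0]
wrist_force: [1.1, -0.6, -0.0]
grip_width: -0.0001
[0.6551 0.0374 0.0446] [ 0.754  -0.7342 -1.1103]
```

View pics/s15.png

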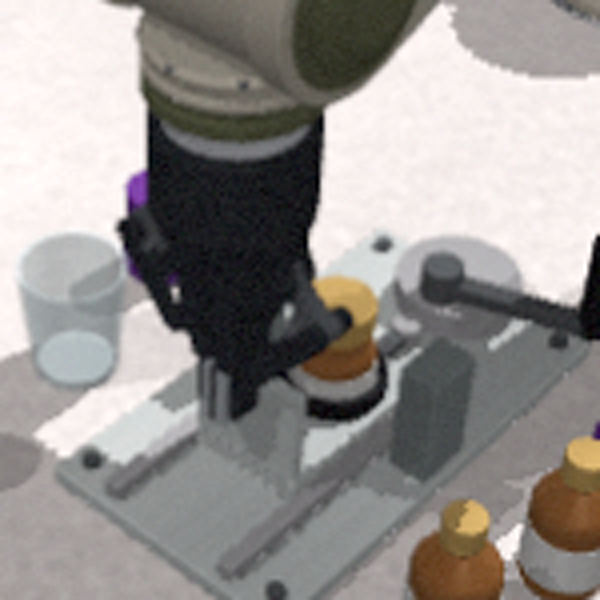

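Now small steps until the stop shows in the force.

```bash
python3 -m crank '[{"dx":-1.5,"dy":0,"dz":0,"roll":0},{"dx":-1.5,"dy":0,"dz":0,"roll":0}]'
python3 -m crank '[{"dx":-1.5,"dy":0,"dz":0,"roll":0}]'
python3 -m crank '[{"dx":-1.5,"dy":0,"dz":0,"roll":0}]'
python3 -m crank '[{"dx":-1,"dy":0,"dz":0,"roll":0}]'
```

```text
t: 12.8
eef_pos: [0.6527, 0.0377, 0.0446]
eef_rot: [-0.0, 0.998, -0.063, 0.0]
wrist_force: [2.9, -0.5, -0.8]
grip_width: 0.0001
t: 12.88
eef_pos: [0.6511, 0.0379, 0.0446]
eef_rot: [-0.0, 0.998, -0.063, 0.0]
wrist_force: [3.4, -1.2, -0.4]
grip_width: -0.0005
t: 12.97
eef_pos: [0.6511, 0.0378, 0.0448]
eef_rot: [0.0, 0.998, -0.063, 0.002]
wrist_force: [15.0, -0.4, -6.7]
grip_width: 0.0004
t: 13.05
eef_pos: [0.6511, 0.0378, 0.0449]
eef_rot: [0.0, 0.998, -0.063, 0.003]
wrist_force: [17.9, 0.1, -8.6]
grip_width: 0.0003
```

The force rises to 18 N with no further motion, which is a hard stop after about 40 mm. I'll back off, lift and check.

```bash
python3 -m crank '[{"dx":2,"dy":0,"dz":0,"roll":0},{"dx":5,"dy":0,"dz":0,"roll":0},{"dx":15,"dy":0,"dz":0,"roll":0},{"dx":20,"dy":0,"dz":0,"roll":0},{"dx":10,"dy":0,"dz":0,"roll":0}]'
python3 -m crank '[{"dx":0,"dy":0,"dz":-25,"roll":0},{"dx":0,"dy":0,"dz":-35,"roll":0},{"dx":0,"dy":0,"dz":-35,"roll":0},{"dx":0,"dy":0,"dz":-35,"roll":0},{"dx":0,"dy":0,"dz":-35,"roll":0}]'
python3 -m crank '[{"dx":0,"dy":-35,"dz":0,"roll":0},{"dx":0,"dy":-38,"dz":0,"roll":0},{"dx":0,"dy":-38,"dz":0,"roll":0},{"dx":-10,"dy":-38,"dz":0,"roll":0},{"dx":-10,"dy":-38,"dz":0,"roll":0}]'
python3 -m crank '[{"dx":-15,"dy":-35,"dz":0,"roll":0},{"dx":-20,"dy":-30,"dz":0,"roll":0},{"dx":0,"dy":0,"dz":0,"roll":0},{"dx":0,"dy":0,"dz":0,"roll":0}]'
python3 - <<'E'
from h import *
for n in ('scene','top'):
    p=get_image(n); i=cv2.cvtColor(p['img'],cv2.COLOR_RGB2BGR)
    o=(110,180) if n=='scene' else (120,140)
    c=i[o[0]:o[0]+190,o[1]:o[1]+230]
    cv2.imwrite('pics/%s16.png'%n,cv2.convertScaleAbs(cv2.resize(c,None,fx=3,fy=3,interpolation=cv2.INTER_CUBIC),alpha=1.4))
E
```

```text
t: 13.47
eef_pos: [0.7011, 0.0315, 0.0445]
eef_rot: [-0.0, 0.998, -0.063, -0.0]
wrist_force: [-0.3, 0.4, 0.2]
grip_width: 0.0001
t: 13.88
eef_pos: [0.6994, 0.0319, 0.2112]
eef_rot: [-0.0, 0.998, -0.062, -0.001]
wrist_force: [0.5, 0.1, 0.0]
grip_width: -0.0
t: 14.3
eef_pos: [0.703, 0.2213, 0.2089]
eef_rot: [0.0, 0.998, -0.063, -0.001]
wrist_force: [0.0, -1.0, 0.6]
grip_width: -0.0
t: 14.63
eef_pos: [0.6757, 0.2906, 0.2095]
eef_rot: [0.0, 0.998, -0.061, -0.001]
wrist_force: [0.0, -0.1, 0.2]
grip_width: 0.0001
```

View pics/scene16.png

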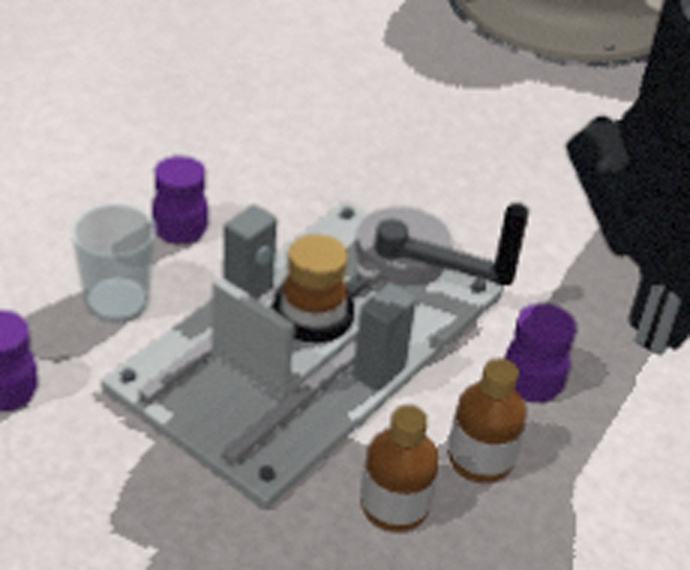

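View pics/top16.png

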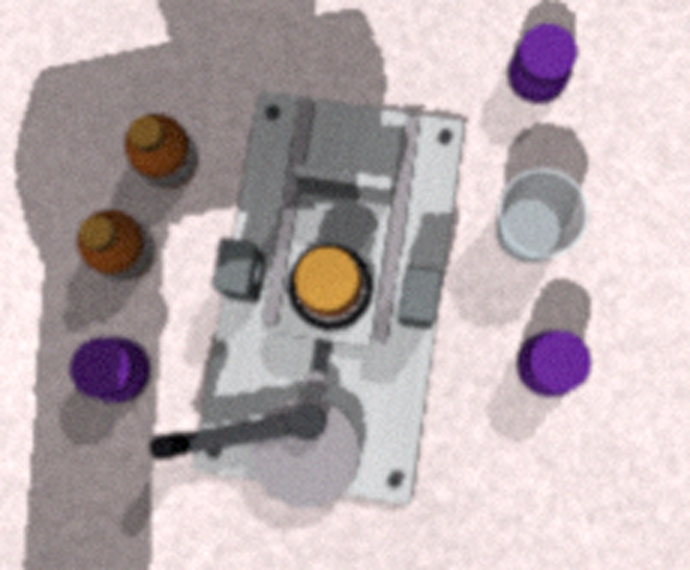

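```bash
python3 - <<'E'
from h import *
np.set_printoptions(precision=4,suppress=True)
t=get_image('top')
a=ray(t,[[140+337/2.99,110+247/3],[140+329/3,120+279/3]],.086);h=np.array([np.cos(3.021),np.sin(3.021)])
print('lid travel',((a[1]-a[0])[:2]@h).round(4))
b=ray(t,[[140+332/2.99,110+265/3],[140+329/3,120+290/3]],.04);print('nest travel',((b[1]-b[0])[:2]@h).round(4))
v=np.array([.5362,.0519]);print('lid reader x',(a[1][:2]-v)@h)
piv=ray(t,[[140+309/3,120+420/3]],.052)[0];q=ray(t,[[140+160/3,120+446/3]],.1)[0];d=(q-piv)[:2]
print('cam',(np.arctan2(d[1],d[0])-3.0207+np.radians(75)+np.pi)%(2*np.pi)-np.pi)
s=sensors.state();print(s['t'],s['wrist_force'],abs(s['qd']).max())
E
```

```text
lid travel 0.0397
nest travel 0.0371
lid reader x -0.03410131556912548
cam 0.05895692886176551
14.7833 [ 0.4697 -0.9146 -0.1399] 0.011367010335522239
```

Travel reads about 40 mm, the jar is at reader x ≈ -0.034 (heads at -0.035), and the cam is at 0.06. I'm handing it in.

```bash
python3 -c "
from rig import ticket
print(ticket.finish_job())"
```

```text
the job is handed in; nothing more can be done
None
```

The job is done and handed in at about 15 s of the 53 s allowed. I pushed the cam lever clockwise with the shut fingertips, then pushed the carriage forward until it stopped hard. No verdict was reported.

**Last checks:**
- **Cam:** it went from about 2.39 to about 0.06 rad. Both cameras gave 0.05–0.07 before the carriage moved, and the top camera gave 0.06 at the end.
- **Carriage:** the force rose to 18 N with no further motion. The jar's lid moved 39.7 mm, and a rougher pixel reading on the nest gave 37 mm, against 40 mm for home.
- **Jar:** it stands upright in its nest at reader x of about -34 mm, with the optical heads at -35 mm.
- **Bystanders and arm:** the bottles, beaker and purple look-alikes look unmoved by eye in the final pictures. The arm was clear of everything when I handed in.

**What disagreed:**
- **Fingertip height:** in the scene camera the fingertips appeared about 30 mm higher along the tool axis than the stated geometry. I never explained this, and chose heights that worked either way. The contacts came within about 6 mm of where the reported pose put them.
- **Reader direction:** the reader's +x points roughly towards the robot, not to its left as described. I followed the images.
- **Camera offset:** the two cameras differ by about 4–7 mm on the reader's position.

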